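Nip a stamp block in the stamp press

ROBOT

A 6-joint arm with a two-finger parallel gripper is mounted at the origin on the work surface. World frame = base frame: x ahead of the robot, y to its left, z up, the work surface at z = 0. Lengths are in m, angles in rad, forces in N, time in s.
With the tool pointing down it reaches from about 0.275 to 0.825 m from the base axis. Payload 5.2 kg.
Tool frame: the origin (TCP) lies on the centre line of the jaws, within the pads' length; the fingertips stand 11 mm ahead of it and the grasp point (between the pads) lies 8 mm behind it; z points along the fingers, y is the line along which they close (so a half turn about z gives the same grasp; the last joint's range is limited). The gripper opens to 93 mm and grips with 3 to 60 N. Pads are 15 mm wide; open, the fingers measure 128 mm over their backs; the gripper's body (75 mm by 188 mm) begins 65 mm behind the grasp point.
Start: joints at [-1.467, 0.259, 1.535, -0, 1.348, -0.203], TCP at [0.166, -0.524, 0.23] pointing down, gripper open.
Joint ranges: [-3.14, 3.14], [-0.91, 2.08], [0.19, 2.58], [-1.22, 4.36], [0.22, 2.71], [-3.12, 3.12]. Speed limits (rad/s): [2.57, 2.57, 3.14, 3.14, 3.14, 3.14].

INTERFACE

Orientations are given as a unit quaternion [x, y, z, w].
In Python, from bench import observe, grab_frame, camera_params, finish_job, outline_of, pinpoint gives the robot as it stands.
- The arm moves only by the shell command python3 -m handwheel 'ROWS' [FORCE]. ROWS is JSON, a list that holds one entry, the list of rows, each a list of 7 numbers: the shift along the tool's x, y, z in units of 20 mm (1.0 is 20 mm), then the turn, a rotation vector about the tool's x, y, z in units of 0.15 rad (1.0 is 0.15 rad), then the closure in counts, from 0 (fully open) to 255 (shut). A call has 1 to 10 rows; each row shifts and turns the commanded pose from where the row before left it, along the tool's axes as they then stand; what a row does not reach is not made up. A row lasts 1/10 s, in which the tool goes at most 50 mm and 8.59 degrees, less where a joint would pass 70% of its speed; a pose out of reach is approached as far as the arm can. A call with a number of a shift or a turn outside -1 to 1 is refused whole. A call with a gripper value outside its range is refused whole. The fingers move at their own pace and stop on an object; FORCE is the grip in N (left out, the last holds). Time passes only in rows, so rows that do not move let the fingers close. It gives the time, the measured TCP pose, the force, the opening and the grip force at its end, in the units of the state.
- observe(): the state, without advancing time (a new reading comes with each control period).
- grab_frame(name): name is "scene" or "top" or "wrist"; returns (picture, depth): 420x560x3 uint8, red, green, blue; 420x560 float32, m along the optical axis (not along the pixel's ray), 0 where there is no reading.
- camera_params(name): a dict with "camera_matrix" (3x3 intrinsics, pixels), "D" ([k1, k2, p1, p2, k3] as OpenCV has them; the pictures are not rectified), "extrinsics" (4x4, takes a point from camera to world coordinates). Camera axes: x right, y down, z forward; pixel columns grow to the right and rows downward; lengths in m; the calibration is good to about 2 mm. A picture is of the moment at which its call begins: read the wrist's pose just before it. camera_params takes no time and is no camera call; for the wrist camera it gives the pose at the moment of the call.
- finish_job(): hands the job in; it is judged then, once.
Trained networks look in the newest picture that a camera, given by its name, has taken for a name from the list of things; names that differ only in an ending like _2 or _b are one class to them, and where a whole thing is asked for, a point or a joint stands for the part that bears it (a point fixed in the world has none). Each returns a list of dicts, best first, with "confidence" (0 to 1); they miss things now and then, are a little off and sometimes report something else, mostly with a low value. They report only what shows in the picture. A call takes as long as a camera call. They do not tell look-alikes from the thing itself.
- outline_of(camera, target): "mask" (420x560 bool, what is visible of it).
- pinpoint(camera, target): "location" ([x, y, z] in m, in world coordinates, good to about 4 mm: a listed point, or the origin of a listed thing).
The state is a dict: "time": time; "qpos": joint angles; "joint_vel": joint speeds; "joint_torque": joint torques, N m; "tcp_pos": TCP position; "tool_rot": TCP orientation; "wrist_force": force on the tool from outside, world axes, zero at the start; "moment": the same for the moment, N m; "finger_gap": finger opening in m; "grasp_force": force on a finger pad.
Only numpy, scipy, OpenCV 4.12 (cv2) and the standard library are available. Lean on these libraries where they do the work, as an engineer would, in place of code of your own. Each camera call takes 0.05 s, during which the arm holds its last target. There are 200 camera calls.

TASK

Close the little stamp press on the wooden block that lies under its foot. First turn the big outer knob clockwise to lower the foot until it just meets the block, feeling for it and pressing with no more than about 6 N; then turn the small inner knob on top of it clockwise, which raises the bed, until the block is nipped with about 15 N, and let go. Do not disturb the things standing around the press.

Things in the scene. Friction and masses are not known exactly. Their poses are not given: they have to be found in the camera images.
- coarse_grip (a point): Big outer knob: black ribbed disc, 56 mm across, 22 mm tall, axis vertical, on top of the press head. Point on the axis at half its height, 168 mm above the table. Below it a boss 36 mm across leaves 12 mm of fingertip room above the flat head (top at 145 mm; 60 mm wide along the press's x, from 38 mm on -y to 102 mm on +y of the axis). The small knob rises 31 mm above its top face.
- fine_grip (a point): Small inner knob on the same axis, just above the big one: plain metal cylinder 26 mm in diameter, 30 mm tall. This point is on the axis at half its height, 195 mm above the table; its top is at 210 mm, the big knob's top face at 179 mm.
- coarse (a joint): Angle of the big knob (rad), grows clockwise seen from above; starts at 0 to 0.2, stop at 2.2. Each radian lowers the sleeve and foot 18 mm. It does not turn the small knob. Steady friction 0.50 N m holds it where it is left; each newton on the foot pushes it back anticlockwise with 0.018 N m (0.50 + 0.018 F to turn on, 0.50 - 0.018 F to turn back). On the block F grows 36 N per radian.
- fine (a joint): Angle of the small knob (rad), grows clockwise seen from above; starts at 0, stop at 3.2. Each radian raises the steel bed, with the block on it, by 4 mm towards the foot. Steady friction 0.12 N m holds it where it is left; each newton on the foot pushes it back with 0.004 N m. Once foot and block touch, their force grows 8 N per radian.
- carriage: Steel sleeve, 34 mm across, that slides down out of the head, with the stem and round foot (36 mm across, on a spring of 2 N/mm) that it carries. Origin on the axis at the sleeve's lower edge, 113 mm above the table at coarse = 0. The stem is screwed in by an unknown amount: the foot starts 10 to 23 mm above the block and its height is not measured.
- block: Loose wooden stamp block, 62 x 46 x 30 mm, lying flat on the press bed (a steel plate 100 x 85 x 10 mm whose top is 24 mm above the table at fine = 0) under the foot. Origin at the centre of its underside; its z axis is up.
- press: Grey fixed press. Origin on the table under the knobs' axis, z up. Base plate 150 mm along its x, from 60 mm on -y to 110 mm on +y, 14 mm thick; column 50 x 32 mm on its +y side, centred 82 mm from the axis.
- stamp_wide: Loose bystander: hand stamp, wooden block 70 x 36 x 26 mm with a dark turned handle, 101 mm tall in all. Origin under its centre.
- stamp_small: Loose bystander: hand stamp, wooden block 40 x 30 x 26 mm with a dark turned handle, 91 mm tall. Origin under its centre.
- bottle: Loose bystander: white bottle, 52 mm in diameter, 125 mm tall. Origin under its centre.
- pot: Loose bystander: small open glass pot, 64 mm in diameter, 60 mm tall. Origin under its centre.
Not all that is in view belongs to the job. What is shaped like the block but orange or red is not meant.

How it is judged:
On the way, in this order (a step that is already met when the one before it is completed fails the run):
1. the foot rests lightly on the block, 0.5 to 8 N, brought there with the big knob, the small one not yet turned (contact force between carriage and block between 0.5 and 8 N and value of joint fine below 0.25 rad), for 0.3 s.
2. the small knob has been turned and the foot presses the block with 10 to 20 N (contact force between carriage and block between 10 and 20 N and value of joint fine above 0.35 rad), for 0.2 s.
At the end, for the whole second after the job is handed in: The block lies still under the foot, within 20 mm of the axis, pressed with 10 to 20 N, with the small knob turned beyond 0.35 rad (all of step 2 and linear speed of block below 0.01 m/s and horizontal distance between block and press below 0.02 m); the robot touches nothing.
It fails at once if the big knob pressed the block with more than 9 N before the small knob was used (contact force between carriage and block above 9 N and value of joint fine below 0.25 rad).
It fails at once if the block was pressed with more than 25 N (contact force between carriage and block above 25 N).
It fails at once if the robot touched the sleeve or foot (contact force between any of the fingers, the arm and carriage above 1 N).
It fails at once if the robot moved one of the bystanders around the press by more than 30 mm (distance of any of stamp_wide, stamp_small, bottle, pot from where it was at the start of the episode above 0.03 m).
It also fails if it takes over 58 s, if anything falls off the work surface, if the arm or the gripper's body presses on something with over 40 N, if the wrist force passes 120 N, or if a joint passes its speed limit or range.

## Working session

There is one attempt and no reset: what is moved stays moved. The work goes in short steps, Python scripts to look and compute and a shell command to move; the robot and the scene stay as the last step left them, time stands still between calls to the robot, and variables do not carry over. Pictures are saved under pics/ and viewed, at most 10 in all, crops included, and the job is handed in when it is done.

```bash
mkdir -p pics; cat > h.py <<'E'
import numpy as np, cv2
from bench import *
def save(cam,fn):
    p,d=grab_frame(cam); cv2.imwrite('pics/'+fn,p[:,:,::-1]); return p,d
def px(cam,P):
    c=camera_params(cam);T=np.linalg.inv(np.array(c["extrinsics"]))
    r=T[:3,:3]@np.array(P)+T[:3,3]
    return cv2.projectPoints(r[None],np.zeros(3),np.zeros(3),np.array(c["camera_matrix"]),np.array(c["D"],float))[0].ravel().round()
E
python3 - <<'E'
from h import *
ims=[]
for cam in("scene","top"):
    p,d=save(cam,cam+"1.png");ims.append(p)
    for t in("coarse_grip","fine_grip","press","block","carriage","stamp_wide","stamp_small","bottle","pot"):
        for r in pinpoint(cam,t)[:3]: print(cam,t,np.round(r["location"],4),round(r["confidence"],2),px(cam,r["location"]))
o=observe();print(o)
E
```

```text
scene coarse_grip [0.5654 0.0253 0.1712] 0.83 [252. 209.]
scene fine_grip [0.5642 0.0297 0.1967] 0.66 [254. 197.]
scene press [0.5659 0.0262 0.005 ] 0.92 [256. 277.]
scene block [ 0.555  -0.1692 -0.0024] 0.95 [156. 302.]
scene block [ 3.727e-01 -4.260e-02  3.000e-04] 0.7 [198. 226.]
scene block [0.5629 0.0293 0.0244] 0.6 [257. 268.]
scene carriage [0.5647 0.0314 0.1114] 0.53 [257. 234.]
scene stamp_wide [ 0.663  -0.0834 -0.0027] 0.71 [215. 332.]
scene stamp_wide [0.4457 0.1556 0.0014] 0.35 [295. 225.]
scene stamp_small [0.6947 0.1111 0.0018] 0.96 [324. 314.]
scene bottle [ 0.6289  0.2059 -0.0008] 0.62 [354. 276.]
scene pot [0.4455 0.1566 0.0013] 0.59 [296. 225.]
top coarse_grip [0.5663 0.0313 0.1665] 0.56 [304. 196.]
top fine_grip [0.5635 0.0268 0.1942] 0.65 [308. 194.]
top press [ 0.5675  0.029  -0.0042] 0.64 [302. 213.]
top block [ 0.3723 -0.0434  0.0013] 0.96 [342. 302.]
top block [0.5645 0.0297 0.0276] 0.62 [302. 212.]
top carriage [ 4.426e-01  1.513e-01 -1.000e-04] 0.69 [249. 274.]
top stamp_wide [ 6.669e-01 -8.470e-02  1.000e-04] 0.71 [349. 167.]
top stamp_small [ 0.6895  0.110
[... 239 characters left out ...]
me': 1.0, 'qpos': array([-1.46681962e+00,  2.58602778e-01,  1.53499295e+00,  4.77107598e-06,
        1.34803061e+00, -2.02813166e-01]), 'joint_vel': array([ 0.00162095,  0.00063911, -0.00017844, -0.0009121 , -0.00102502,
        0.00160208]), 'joint_torque': array([ 5.24477537e-05, -4.37198567e+01, -2.84309721e+01,  7.19630881e-02,
        3.14591546e-02, -2.30467822e-05]), 'tcp_pos': array([ 0.16611683, -0.5243117 ,  0.22965408]), 'tool_rot': array([ 9.88258128e-01,  1.52793560e-01,  3.15554020e-06, -1.67031670e-05]), 'wrist_force': array([ 0.45260831,  0.12622008, -0.43589211]), 'moment': array([-0.04059437, -0.03973022, -0.02391915]), 'grasp_force': 0.0, 'finger_gap': 0.09340925544740014}
```

```bash
ls pics
```

```text
scene1.png
top1.png
```

View pics/scene1.png

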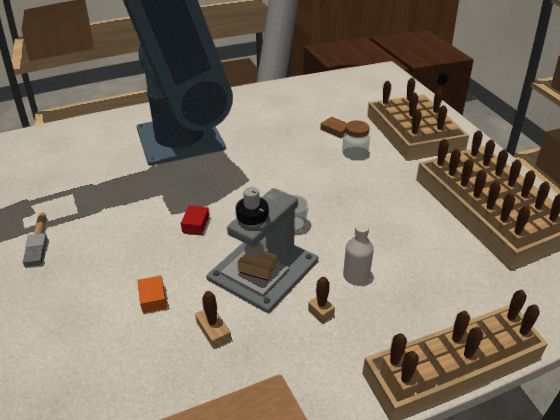

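View pics/top1.png

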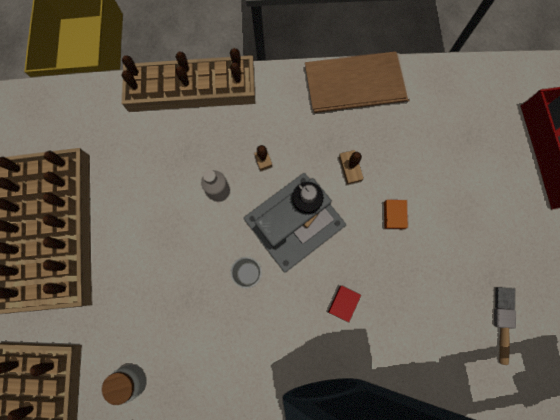

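Scene: the black knob disc is at (252,209) with the metal knob at (252,195). The wooden block is at (257,265) under the foot. Look-alikes are the red block at (195,219), the orange block at (152,293), the brown piece at (334,127), and dark stamp handles in the racks that resemble a knob. Top: the knob is at (307,195). I choose the black disc with the metal cylinder on the grey press and will confirm it with a wrist close-up.

```bash
python3 -m handwheel '[[[0,0,-1,0,0,-1,0],[0,0,-1,0,0,-1,0],[0,0,-1,0,0,-1,0],[0,0,-1,0,0,-1,0],[0,0,-1,0,0,-1,0],[0,0,0,0,0,-1,0],[0,0,0,0,0,-1,0],[0,0,0,0,0,-1,0],[0,0,0,0,0,-0.43,0]]]'
python3 -m handwheel '[[[1,0.7,0,0,0,0,0],[1,0.7,0,0,0,0,0],[1,0.7,0,0,0,0,0],[1,0.7,0,0,0,0,0],[1,0.7,0,0,0,0,0],[1,0.7,0,0,0,0,0],[1,0.7,0,0,0,0,0],[1,0.7,0,0,0,0,0],[1,0.7,0,0,0,0,0],[1,0.7,0,0,0,0,0]]]'
python3 -m handwheel '[[[1,0.7,0,0,0,0,0],[1,0.7,0,0,0,0,0],[1,0.7,0,0,0,0,0],[1,0.7,0,0,0,0,0],[1,0.7,0,0,0,0,0],[1,0.7,0,0,0,0,0],[1,0.7,0,0,0,0,0],[1,0.7,0,0,0,0,0],[1,0.7,0,0,0,0,0],[1,0.7,0,0,0,0,0]]]'
python3 -m handwheel '[[[1,0.7,0,0,0,0,0],[1,0.7,0,0,0,0,0],[1,0.7,0,0,0,0,0],[0,0,0,0,0,0,0]]]'
python3 - <<'E'
from h import *
print(camera_params("wrist")["extrinsics"])
p,d=save("wrist","w1.png")
for t in("coarse_grip","fine_grip","press"):
    for r in pinpoint("wrist",t)[:3]: print(t,np.round(r["location"],4),round(r["confidence"],2),px("wrist",r["location"]))
o=observe();print(o["time"],o["tcp_pos"],o["tool_rot"],o["qpos"])
E
```

```text
time: 1.9
tcp_pos: [0.1661, -0.5243, 0.3297]
tool_rot: [0.705, 0.709, -0.0, 0.0]
wrist_force: [0.0, -0.0, 0.2]
finger_gap: 0.0929
grasp_force: 0.0
time: 2.9
tcp_pos: [0.3065, -0.3234, 0.3298]
tool_rot: [0.707, 0.707, -0.0, 0.0]
wrist_force: [0.3, -0.2, -0.6]
finger_gap: 0.0926
grasp_force: 0.0
time: 3.9
tcp_pos: [0.4464, -0.1233, 0.3298]
tool_rot: [0.707, 0.707, 0.0, 0.0]
wrist_force: [0.4, -0.0, 0.4]
finger_gap: 0.0926
grasp_force: 0.0
time: 4.3
tcp_pos: [0.4889, -0.0622, 0.3295]
tool_rot: [0.706, 0.708, 0.0, -0.0]
wrist_force: [-0.6, -0.5, -0.4]
finger_gap: 0.0932
grasp_force: 0.0
[[ 9.99989084e-01  4.35255812e-03  1.69941437e-03  4.88586226e-01]
 [ 4.65626358e-03 -9.58602470e-01 -2.84709719e-01  1.82478849e-02]
 [ 3.89847209e-04  2.84714524e-01 -9.58612272e-01  4.85047823e-01]
 [ 0.00000000e+00  0.00000000e+00  0.00000000e+00  1.00000000e+00]]
coarse_grip [0.565  0.0271 0.1682] 0.71 [353. 110.]
fine_grip [0.5622 0.0251 0.1941] 0.69 [357. 111.]
press [5.643e-01 2.610e-02 3.000e-04] 0.62 [325. 114.]
4.5 [ 0.48750339 -0.06474333  0.32964581] [ 7.07055946e-01  7.07157568e-01 -2.45266015e-04  4.45373625e-05] [-3.58927523e-01  1.02101691e-01  1.48659604e+00 -4.83527593e-04
  1.55301670e+00 -3.59062613e-01]
```

View pics/w1.png

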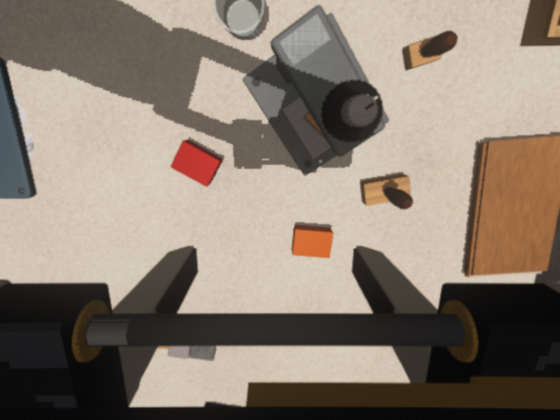

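The wrist view shows the black ribbed disc with the metal cylinder at (354,110) on the grey press head. The red block (196,162) and orange block (313,241) are apart from it, so the choice is confirmed. Next I'll fit the axis by depth.

```bash
cat >> h.py <<'E'
def cloud(cam,d):
    c=camera_params(cam);v,u=np.nonzero(d>0);z=d[v,u]
    n=cv2.undistortPoints(np.c_[u,v].astype(np.float64)[:,None],np.array(c["camera_matrix"]),np.array(c["D"],float))[:,0]
    T=np.array(c["extrinsics"]);return (np.c_[n*z[:,None],z])@T[:3,:3].T+T[:3,3]
def axis(cam,d,g=(0.565,0.027)):
    P=cloud(cam,d);P=P[np.hypot(*(P[:,:2]-g).T)<.045]
    for lo,hi in((.174,.184),(.204,.216)):
        Q=P[(P[:,2]>lo)&(P[:,2]<hi)]
        if len(Q)<6: print(cam,lo,len(Q));continue
        (x,y),r=cv2.minEnclosingCircle(Q[:,:2].astype(np.float32));print(cam,len(Q),"z",np.median(Q[:,2]).round(4),"c",round(x,4),round(y,4),"r",round(r,4),"mean",Q[:,:2].mean(0).round(4))
E
python3 - <<'E'
from h import *
for c in("wrist","top","scene"):
    p,d=grab_frame(c);axis(c,d)
    for t in("coarse_grip","fine_grip"):
        for r in pinpoint(c,t)[:1]: print(c,t,np.round(r["location"],4))
E
```

```text
wrist 1937 z 0.1794 c 0.5643 0.0276 r 0.0292 mean [0.5603 0.0279]
wrist 809 z 0.2104 c 0.564 0.0277 r 0.014 mean [0.5631 0.0275]
wrist coarse_grip [0.5624 0.0267 0.1675]
wrist fine_grip [0.5649 0.024  0.1952]
top 538 z 0.1788 c 0.5628 0.027 r 0.0289 mean [0.5599 0.0275]
top 185 z 0.2101 c 0.5631 0.0265 r 0.0137 mean [0.562  0.0268]
top coarse_grip [0.5655 0.0302 0.1648]
top fine_grip [0.5621 0.0275 0.1922]
scene 407 z 0.1791 c 0.5639 0.0236 r 0.0291 mean [0.5721 0.0215]
scene 152 z 0.2101 c 0.5645 0.024 r 0.0141 mean [0.5661 0.0232]
scene fine_grip [0.5623 0.0295 0.1962]
```

```bash
python3 -m handwheel '[[[0.92,0.76,0,0,0,0,0],[0.92,0.76,0,0,0,0,0],[0.92,0.76,0,0,0,0,0],[0.92,0.76,0,0,0,0,0],[0.92,0.76,0,0,0,0,0],[0,0,0,0,0,0,0]]]'
python3 -m handwheel '[[[0,0,1,0,0,0,0],[0,0,1,0,0,0,0],[0,0,1,0,0,0,0],[0,0,1,0,0,0,0],[0,0,1,0,0,0,0],[0,0,1,0,0,0,0],[0,0,0,0,0,0,0]]]'
python3 - <<'E'
from h import *
p,d=grab_frame("wrist");axis("wrist",d,(.564,.0275))
o=observe();print(o["tcp_pos"],o["tool_rot"],o["moment"])
E
```

```text
time: 5.55
tcp_pos: [0.565, 0.0297, 0.329]
tool_rot: [0.706, 0.708, 0.0, -0.0]
wrist_force: [0.3, 0.9, -0.4]
finger_gap: 0.0932
grasp_force: 0.0
time: 6.25
tcp_pos: [0.5616, 0.0274, 0.2069]
tool_rot: [0.707, 0.707, -0.002, -0.002]
wrist_force: [-0.0, 0.2, -0.1]
finger_gap: 0.0929
grasp_force: 0.0
wrist 3310 z 0.1811 c 0.5655 0.0281 r 0.0289 mean [0.5654 0.0366]
wrist 1735 z 0.212 c 0.5804 0.0273 r 0.0287 mean [0.5654 0.0298]
[0.56263161 0.02741637 0.20868759] [ 0.7070686   0.70714316 -0.0010554  -0.00119697] [ 0.01011833 -0.11079434  0.06625277]
```

```bash
python3 -m handwheel '[[[0,0.1,0.8,0,0,0,0],[0,0,0.8,0,0,0,0],[0,0,0.7,0,0,0,0],[0,0,0,0,0,0,0],[0,0,0,0,0,0,0]]]'
python3 -m handwheel '[[[0,0,0,0,0,0,80],[0,0,0,0,0,0,110],[0,0,0,0,0,0,180],[0,0,0,0,0,0,255],[0,0,0,0,0,0,255],[0,0,0,0,0,0,255],[0,0,0,0,0,0,255],[0,0,0,0,0,0,255]]]' 45
python3 - <<'E'
from h import *
o=observe();print(o["tcp_pos"],o["tool_rot"],o["moment"],o["wrist_force"])
E
```

```text
time: 6.8
tcp_pos: [0.5664, 0.0276, 0.165]
tool_rot: [0.707, 0.707, 0.0, 0.001]
wrist_force: [0.4, -0.6, 0.2]
finger_gap: 0.0931
grasp_force: 0.0
time: 7.6
tcp_pos: [0.5642, 0.0279, 0.1637]
tool_rot: [0.707, 0.707, -0.001, -0.001]
wrist_force: [-5.7, 0.8, 4.7]
finger_gap: 0.0551
grasp_force: 45.0
[0.56423437 0.02790382 0.16366113] [ 0.70682922  0.70738218 -0.0012392  -0.00116634] [-0.12876523  0.99171407  0.06545809] [-5.7313925   0.80961327  4.68899648]
```

```bash
cat > m.py <<'E'
from h import *
from scipy.spatial.transform import Rotation as R
o=observe();x=R.from_quat(o["tool_rot"]).as_matrix()[:,0]
print("cw angle",round(np.pi/2-np.arctan2(x[1],x[0]),4),"q6",o["qpos"][5].round(4),"Mz",o["moment"][2].round(3),"tau6",o["joint_torque"][5].round(3),"F",o["wrist_force"].round(1),"gap",o["finger_gap"].round(4),o["time"])
E
python3 -m handwheel '[[[0,0,0,0,0,0.3,255],[0,0,0,0,0,0.3,255],[0,0,0,0,0,0.3,255],[0,0,0,0,0,0.3,255]]]' 45; python3 m.py
python3 -m handwheel '[[[0,0,0,0,0,0.3,255],[0,0,0,0,0,0.3,255],[0,0,0,0,0,0.3,255],[0,0,0,0,0,0.3,255]]]' 45; python3 m.py
python3 -m handwheel '[[[0,0,0,0,0,0,255],[0,0,0,0,0,0,255]]]' 45; python3 m.py
```

```text
time: 8.0
tcp_pos: [0.5644, 0.0279, 0.1636]
tool_rot: [0.768, 0.641, -0.001, -0.001]
wrist_force: [-4.1, -0.9, 3.8]
finger_gap: 0.0554
grasp_force: 45.0
time: 8.4
tcp_pos: [0.5646, 0.0279, 0.1636]
tool_rot: [0.822, 0.569, -0.001, -0.001]
wrist_force: [-4.2, -0.3, 2.8]
finger_gap: 0.0551
grasp_force: 45.0
time: 8.6
tcp_pos: [0.5647, 0.0279, 0.1636]
tool_rot: [0.822, 0.57, -0.001, -0.001]
wrist_force: [-5.7, -0.6, 5.3]
finger_gap: 0.0552
grasp_force: 45.0Traceback (most recent call last):
  File "m.py", line 4, in <module>
    print("cw angle",round(np.pi/2-np.arctan2(x[1],x[0]),4),"q6",o["qpos"][5].round(4),"Mz",o["moment"][2].round(3),"tau6",o["joint_torque"][5].round(3),"F",o["wrist_force"].round(1),"gap",o["finger_gap"].round(4),o["time"])
                                                                                                                                                                                             ^^^^^^^^^^^^^^^^^^^^^
AttributeError: 'float' object has no attribute 'round'
Traceback (most recent call last):
  File "m.py", line 4, in <module>
    print("
[... 342 characters left out ...]
                                                             ^^^^^^^^^^^^^^^^^^^^^
AttributeError: 'float' object has no attribute 'round'
Traceback (most recent call last):
  File "m.py", line 4, in <module>
    print("cw angle",round(np.pi/2-np.arctan2(x[1],x[0]),4),"q6",o["qpos"][5].round(4),"Mz",o["moment"][2].round(3),"tau6",o["joint_torque"][5].round(3),"F",o["wrist_force"].round(1),"gap",o["finger_gap"].round(4),o["time"])
                                                                                                                                                                                             ^^^^^^^^^^^^^^^^^^^^^
AttributeError: 'float' object has no attribute 'round'
```

```bash
sed -i 's/o\["finger_gap"\].round(4)/round(o["finger_gap"],4)/' m.py; python3 m.py
python3 -m handwheel '[[[0,0,0,0,0,0.2,255],[0,0,0,0,0,0.2,255]]]' 45 >/dev/null; python3 m.py
python3 -m handwheel '[[[0,0,0,0,0,0.2,255],[0,0,0,0,0,0.2,255]]]' 45 >/dev/null; python3 m.py
python3 -m handwheel '[[[0,0,0,0,0,0,255],[0,0,0,0,0,0,255]]]' 45 >/dev/null; python3 m.py; python3 - <<'E'
from h import *
for i in range(6): grab_frame("scene"); print(observe()["moment"][2].round(3),end=' ')
E
```

```text
cw angle 0.3588 q6 0.2112 Mz -0.295 tau6 -0.235 F [-5.7 -0.6  5.3] gap 0.0552 8.6
cw angle 0.4185 q6 0.2712 Mz 0.507 tau6 0.045 F [-6.1 -0.1  4.5] gap 0.0552 8.8
cw angle 0.4786 q6 0.3312 Mz 0.428 tau6 0.062 F [-4.5 -1.2  3.6] gap 0.0554 9.0
cw angle 0.4782 q6 0.3307 Mz 0.011 tau6 0.046 F [-5.3 -0.6  3.4] gap 0.0554 9.2
0.048 0.019 0.053 0.037 0.071 0.023
```

```bash
python3 - <<'E'
from h import *
p,d=grab_frame("scene");cv2.imwrite("pics/s2.png",cv2.resize(p[200:300,200:320,::-1],None,fx=6,fy=6,interpolation=cv2.INTER_CUBIC)[:600])
P=cloud("scene",d);Q=P[(np.hypot(*(P[:,:2]-(.5645,.0275)).T)<.035)]
h,e=np.histogram(Q[:,2],np.arange(.02,.14,.004));print([(round(a,3),int(b)) for a,b in zip(e,h)])
for r in outline_of("scene","carriage")[:1]:
    v,u=np.nonzero(r["mask"]);print(r["confidence"],u.min(),u.max(),v.min(),v.max())
E
```

```text
[(np.float64(0.02), 88), (np.float64(0.024), 88), (np.float64(0.028), 32), (np.float64(0.032), 47), (np.float64(0.036), 48), (np.float64(0.04), 46), (np.float64(0.044), 50), (np.float64(0.048), 74), (np.float64(0.052), 321), (np.float64(0.056), 35), (np.float64(0.06), 0), (np.float64(0.064), 11), (np.float64(0.068), 84), (np.float64(0.072), 106), (np.float64(0.076), 3), (np.float64(0.08), 13), (np.float64(0.084), 10), (np.float64(0.088), 6), (np.float64(0.092), 2), (np.float64(0.096), 0), (np.float64(0.1), 0), (np.float64(0.104), 5), (np.float64(0.108), 1), (np.float64(0.112), 0), (np.float64(0.116), 0), (np.float64(0.12), 0), (np.float64(0.124), 9), (np.float64(0.128), 30), (np.float64(0.132), 27)]
0.54 245 262 245 259
```

View pics/s2.png

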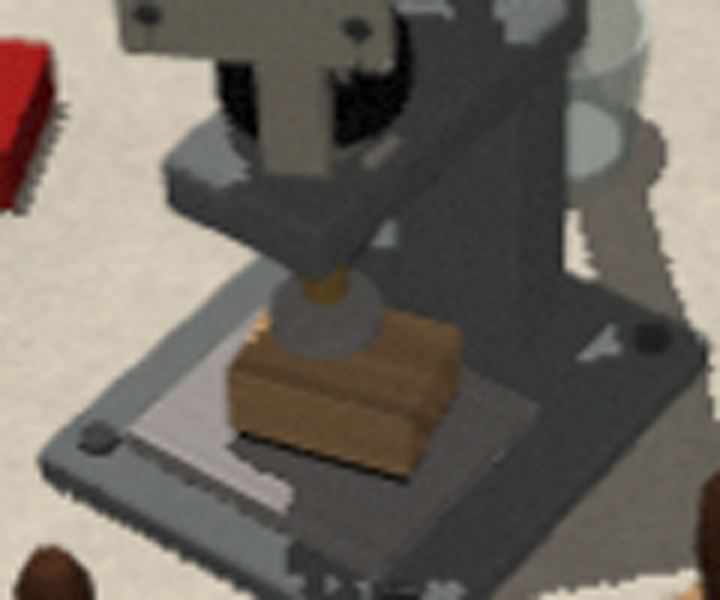

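The crop shows the grey foot (about (325,320) in the crop) still above the wooden block, and depth resolves the top of the foot. Depth tracking plus torque will show me when it makes contact.

```bash
cat > foot.py <<'E'
from h import *
P=[]
for i in range(3):
    p,d=grab_frame("scene");P.append(cloud("scene",d))
P=np.vstack(P);Q=P[np.hypot(*(P[:,:2]-(.5645,.0255)).T)<.021]
F=Q[(Q[:,2]>.0585)&(Q[:,2]<.08)];m=np.median(F[:,2]);G=F[abs(F[:,2]-m)<.004]
B=P[(np.hypot(*(P[:,:2]-(.5645,.0275)).T)<.04)&(abs(P[:,2]-.054)<.004)]
print("foot top",np.median(G[:,2]).round(5),G[:,2].mean().round(5),len(G),"low",np.percentile(F[:,2],3).round(4),"block top",np.median(B[:,2]).round(5))
E
python3 foot.py
python3 -m handwheel '[[[0,0,0,0,0,0.15,255],[0,0,0,0,0,0.15,255]]]' 45 >/dev/null; python3 m.py
python3 -m handwheel '[[[0,0,0,0,0,0.15,255],[0,0,0,0,0,0.15,255]]]' 45 >/dev/null; python3 m.py;python3 foot.py
```

```text
foot top 0.07254 0.0724 540 low 0.0664 block top 0.05417
cw angle 0.5233 q6 0.3759 Mz 0.496 tau6 0.147 F [-4.6 -0.1  3.5] gap 0.0552 9.95
cw angle 0.5685 q6 0.4211 Mz 0.446 tau6 0.146 F [-4.5 -1.2  4.2] gap 0.0557 10.15
foot top 0.07092 0.07078 529 low 0.0654 block top 0.05407
```

```bash

python3 -m handwheel '[[[0,0,0,0,0,0.2,255],[0,0,0,0,0,0.2,255]]]' 45 >/dev/null; python3 m.py;python3 foot.py
python3 -m handwheel '[[[0,0,0,0,0,0.2,255],[0,0,0,0,0,0.2,255]]]' 45 >/dev/null; python3 m.py;python3 foot.py
```

```text
cw angle 0.6288 q6 0.4813 Mz 0.427 tau6 0.045 F [-5.1 -1.7  3.6] gap 0.0552 10.5
foot top 0.06975 0.06963 542 low 0.0637 block top 0.05413
cw angle 0.6888 q6 0.5414 Mz 0.468 tau6 0.046 F [-5.  -1.8  3.6] gap 0.0554 10.85
foot top 0.06851 0.0684 557 low 0.0634 block top 0.05418
```

```bash

python3 -m handwheel '[[[0,0,0,0,0,0.2,255],[0,0,0,0,0,0.2,255]]]' 45 >/dev/null; python3 m.py;python3 foot.py
```

```text
cw angle 0.7487 q6 0.6012 Mz 0.453 tau6 0.046 F [-5.1 -2.2  4.1] gap 0.0548 11.2
foot top 0.06756 0.06745 542 low 0.0621 block top 0.05409
```

```bash

python3 -m handwheel '[[[0,0,0,0,0,0.2,255],[0,0,0,0,0,0.2,255]]]' 45 >/dev/null; python3 m.py;python3 foot.py

```

```text
cw angle 0.8087 q6 0.6612 Mz 0.453 tau6 0.047 F [-5.4 -2.3  4. ] gap 0.0553 11.55
foot top 0.0664 0.0663 541 low 0.0609 block top 0.05412
```

```bash

python3 -m handwheel '[[[0,0,0,0,0,0.2,255],[0,0,0,0,0,0.2,255]]]' 45 >/dev/null; python3 m.py;python3 foot.py

```

```text
cw angle 0.8687 q6 0.7212 Mz 0.463 tau6 0.047 F [-5.5 -3.4  3.8] gap 0.0553 11.9
foot top 0.06542 0.06533 550 low 0.0606 block top 0.05411
```

Still descending about 1.05 mm per step.

```bash

python3 -m handwheel '[[[0,0,0,0,0,0.2,255],[0,0,0,0,0,0.2,255]]]' 45 >/dev/null; python3 m.py;python3 foot.py

```

```text
cw angle 0.9287 q6 0.7812 Mz 0.437 tau6 0.048 F [-4.4 -2.7  3.7] gap 0.0556 12.25
foot top 0.06439 0.06428 540 low 0.0599 block top 0.05416
```

```bash

python3 -m handwheel '[[[0,0,0,0,0,0.2,255],[0,0,0,0,0,0.2,255]]]' 45 >/dev/null; python3 m.py;python3 foot.py

```

```text
cw angle 0.9888 q6 0.8412 Mz 0.492 tau6 0.049 F [-3.8 -1.4  3.5] gap 0.0555 12.6
foot top 0.06329 0.06332 542 low 0.0593 block top 0.05408
```

```bash
sed -i 's/>.0585/>.0575/' foot.py
python3 -m handwheel '[[[0,0,0,0,0,0.2,255],[0,0,0,0,0,0.2,255]]]' 45 >/dev/null; python3 m.py;python3 foot.py

```

```text
cw angle 1.0487 q6 0.9012 Mz 0.429 tau6 0.049 F [-4.  -2.3  3.2] gap 0.055 12.95
foot top 0.06213 0.06206 539 low 0.0582 block top 0.05417
```

```bash

python3 -m handwheel '[[[0,0,0,0,0,0.2,255],[0,0,0,0,0,0.2,255]]]' 45 >/dev/null; python3 m.py;python3 foot.py

```

```text
cw angle 1.1088 q6 0.9612 Mz 0.472 tau6 0.053 F [-4.8 -2.2  2.7] gap 0.0555 13.3
foot top 0.06129 0.06124 522 low 0.0582 block top 0.05421
```

```bash

python3 -m handwheel '[[[0,0,0,0,0,0.2,255],[0,0,0,0,0,0.2,255]]]' 45 >/dev/null; python3 m.py;python3 foot.py

```

```text
cw angle 1.1687 q6 1.0211 Mz 0.49 tau6 0.097 F [-4.7 -3.5  3. ] gap 0.055 13.65
foot top 0.06126 0.06118 509 low 0.0584 block top 0.05414
```

The foot has stopped at z=0.0613 while the knob moved on, which gives about 2.5 N. I'll add a little, dwell, then release and rise.

```bash

python3 -m handwheel '[[[0,0,0,0,0,0.15,255],[0,0,0,0,0,0,255],[0,0,0,0,0,0,255],[0,0,0,0,0,0,255],[0,0,0,0,0,0,255]]]' 45 >/dev/null; python3 m.py;python3 foot.py
python3 -m handwheel '[[[0,0,0,0,0,0,180],[0,0,0,0,0,0,120],[0,0,0,0,0,0,60],[0,0,0,0,0,0,0],[0,0,0,0,0,0,0],[0,0,0,0,0,0,0]]]' 45; python3 m.py;python3 foot.py

```

```text
cw angle 1.1907 q6 1.0429 Mz 0.229 tau6 0.226 F [-5.2 -3.   2.8] gap 0.0553 14.3
foot top 0.06101 0.061 515 low 0.0582 block top 0.05416
time: 15.05
tcp_pos: [0.5662, 0.028, 0.1637]
tool_rot: [0.982, 0.188, 0.0, -0.0]
wrist_force: [-0.2, 0.5, 0.1]
finger_gap: 0.083
grasp_force: 0.0
cw angle 1.1917 q6 1.0442 Mz -0.048 tau6 -0.004 F [-0.2  0.5  0.1] gap 0.083 15.05
foot top 0.0611 0.0611 517 low 0.0582 block top 0.05417
```

```bash

python3 -m handwheel '[[[-0.09,-0.04,-0.8,0,0,0,0],[0,0,-0.77,0,0,0,0],[0,0,0,0,0,-1,0],[0,0,0,0,0,-1,0],[0,0,0,0,0,-1,0],[0,0,0,0,0,-1,0],[0,0,0,0,0,0,0]]]'
python3 -m handwheel '[[[0,0,0,0,0,0,100],[0,0,0,0,0,0,150],[0,0,0,0,0,0,200],[0,0,0,0,0,0,255],[0,0,0,0,0,0,255],[0,0,0,0,0,0,255],[0,0,0,0,0,0,255],[0,0,0,0,0,0,255],[0,0,0,0,0,0,255]]]' 30; python3 m.py;python3 foot.py

```

```text
time: 15.9
tcp_pos: [0.5639, 0.028, 0.195]
tool_rot: [0.882, 0.471, 0.0, -0.0]
wrist_force: [-0.4, -0.2, 0.5]
finger_gap: 0.0928
grasp_force: 0.0
time: 16.8
tcp_pos: [0.5646, 0.0275, 0.1952]
tool_rot: [0.883, 0.47, 0.001, 0.001]
wrist_force: [7.7, -6.7, -6.4]
finger_gap: 0.0258
grasp_force: 11.2
cw angle 0.5921 q6 0.444 Mz -0.003 tau6 0.008 F [ 7.7 -6.7 -6.4] gap 0.0258 16.8
foot top 0.06122 0.0611 519 low 0.0581 block top 0.05424
```

```bash
cat > bed.py <<'E'
from h import *
P=np.vstack([cloud("scene",grab_frame("scene")[1]) for i in range(3)])
r=np.hypot(*(P[:,:2]-(.5645,.0275)).T)
B=P[(r>.021)&(r<.032)&(P[:,2]>.049)&(P[:,2]<.066)];m=np.median(B[:,2]);B=B[abs(B[:,2]-m)<.003]
Q=P[(r<.019)&(P[:,2]>m+.003)&(P[:,2]<m+.013)]
print("block top",np.median(B[:,2]).round(5),len(B),"foot",np.median(Q[:,2]).round(5))
E
python3 bed.py
python3 -m handwheel '[[[0,0,0,0,0,0,255],[0,0,0,0,0,0,255],[0,0,0,0,0,0.4,255],[0,0,0,0,0,0.4,255],[0,0,0,0,0,0.4,255],[0,0,0,0,0,0.4,255],[0,0,0,0,0,0.4,255]]]' 30;python3 m.py; python3 bed.py
```

```text
block top 0.0542 668 foot 0.06128
time: 17.8
tcp_pos: [0.5648, 0.0273, 0.1951]
tool_rot: [0.943, 0.332, 0.001, 0.001]
wrist_force: [5.7, -4.3, -3.4]
finger_gap: 0.0253
grasp_force: 30.0
cw angle 0.8944 q6 0.7463 Mz 0.139 tau6 -0.633 F [ 5.7 -4.3 -3.4] gap 0.0253 17.8
block top 0.0553 668 foot 0.06232
```

```bash

python3 -m handwheel '[[[0,0,0,0,0,0.4,255],[0,0,0,0,0,0.4,255],[0,0,0,0,0,0.4,255],[0,0,0,0,0,0.4,255],[0,0,0,0,0,0.4,255],[0,0,0,0,0,0.4,255],[0,0,0,0,0,0.4,255],[0,0,0,0,0,0.4,255],[0,0,0,0,0,0.4,255],[0,0,0,0,0,0.4,255]]]' 30;python3 m.py; python3 bed.py
```

```text
time: 18.95
tcp_pos: [0.5649, 0.0269, 0.1951]
tool_rot: [0.999, 0.038, 0.001, 0.001]
wrist_force: [5.3, -4.5, -3.5]
finger_gap: 0.0255
grasp_force: 30.0
cw angle 1.4945 q6 1.3462 Mz 0.196 tau6 -0.615 F [ 5.3 -4.5 -3.5] gap 0.0255 18.95
block top 0.05772 674 foot 0.06482
```

```bash

python3 -m handwheel '[[[0,0,0,0,0,0.4,255],[0,0,0,0,0,0.4,255],[0,0,0,0,0,0.4,255],[0,0,0,0,0,0.4,255],[0,0,0,0,0,0.4,255],[0,0,0,0,0,0.4,255],[0,0,0,0,0,0.4,255],[0,0,0,0,0,0.4,255],[0,0,0,0,0,0.4,255],[0,0,0,0,0,0,255]]]' 30;python3 m.py; python3 bed.py
python3 -m handwheel '[[[0,0,0,0,0,0,255],[0,0,0,0,0,0,200],[0,0,0,0,0,0,140],[0,0,0,0,0,0,70],[0,0,0,0,0,0,0],[0,0,0,0,0,0,0],[0,0,0,0,0,0,0],[0,0,0,0,0,0,0]]]' 30;python3 m.py; python3 bed.py
```

```text
time: 20.1
tcp_pos: [0.5649, 0.0265, 0.1951]
tool_rot: [0.973, -0.23, 0.001, 0.001]
wrist_force: [5.6, -6.5, -3.0]
finger_gap: 0.0255
grasp_force: 30.0
cw angle 2.034 q6 1.8856 Mz -0.022 tau6 0.562 F [ 5.6 -6.5 -3. ] gap 0.0255 20.1
block top 0.05984 652 foot 0.06705
time: 21.05
tcp_pos: [0.5638, 0.0281, 0.1951]
tool_rot: [0.974, -0.228, -0.0, -0.0]
wrist_force: [0.3, 0.3, 0.2]
finger_gap: 0.0688
grasp_force: 0.0
cw angle 2.0318 q6 1.884 Mz -0.004 tau6 -0.0 F [0.3 0.3 0.2] gap 0.0688 21.05
block top 0.05974 641 foot 0.06691
```

```bash

python3 -m handwheel '[[[0,0,0,0,0,0,0],[0,0,0,0,0,0,0],[0,0,-0.5,0,0,0,0],[0,0,-1,0,0,0,0],[0,0,-1,0,0,0,0],[0,0,-1,0,0,0,0],[0,0,-1,0,0,0,0],[0,0,0,0,0,0,0],[0,0,0,0,0,0,0]]]'; python3 bed.py; python3 - <<'E'
from h import *
p,d=grab_frame("scene");cv2.imwrite("pics/s3.png",p[150:350,100:400,::-1])
E
```

```text
time: 22.1
tcp_pos: [0.564, 0.028, 0.2853]
tool_rot: [0.974, -0.229, 0.001, -0.0]
wrist_force: [0.9, 0.4, -1.4]
finger_gap: 0.0928
grasp_force: 0.0
block top 0.05992 645 foot 0.06693
```

View pics/s3.png

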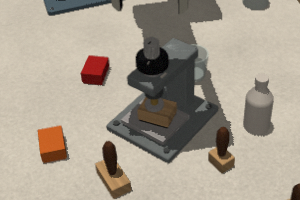

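The block at (157,113) is nipped under the foot. The bystanders are in place and the gripper is clear above.

```bash
python3 -c "from bench import finish_job; print(finish_job())"
```

```text
the job is handed in; nothing more can be done
None
```

The press is closed on the block and the job is handed in: the foot met the block at about 3 N with the big knob, and the small knob then brought the nip to about 14 N. Both forces are estimated from depth readings and the spring rate. The gripper is clear, the bystanders look undisturbed, and the hand-in call gave no verdict.

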